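# Refile a row of sample bottles in reverse order

### The job

Move the four coloured sample bottles from the white incoming rack to the light blue archive rack in the reverse order: the bottle that stood nearest the white rack's black end block goes into the blue pocket farthest from the blue rack's black end block, the second nearest into the second farthest, and so on, one bottle to each pocket. Keep the bottles upright, set each down gently on the pocket floor rather than dropping it, and leave all four standing there.

Things in the scene. Friction and masses are not known exactly. Their poses are not given: they have to be found in the camera images.
- yellow_bottle: a bright yellow round sample bottle, cap the same colour but darker, white band; 38 mm diameter up to 57 mm height, cap 34 mm, 80 mm high in all, 60 to 120 g. Origin: centre of its underside, z up. Starts upright in the white rack on the tile of its own colour (underside 9 mm above the table), at most 3 mm off the pocket's centre.
- red_bottle: a dark red round sample bottle, cap the same colour but darker, white band; 38 mm diameter up to 57 mm height, cap 34 mm, 80 mm high in all, 60 to 120 g. Origin: centre of its underside, z up. Starts upright in the white rack on the tile of its own colour (underside 9 mm above the table), at most 3 mm off the pocket's centre.
- green_bottle: a sea green round sample bottle, cap the same colour but darker, white band; 38 mm diameter up to 57 mm height, cap 34 mm, 80 mm high in all, 60 to 120 g. Origin: centre of its underside, z up. Starts upright in the white rack on the tile of its own colour (underside 9 mm above the table), at most 3 mm off the pocket's centre.
- purple_bottle: a dark purple round sample bottle, cap the same colour but darker, white band; 38 mm diameter up to 57 mm height, cap 34 mm, 80 mm high in all, 60 to 120 g. Origin: centre of its underside, z up. Starts upright in the white rack on the tile of its own colour (underside 9 mm above the table), at most 3 mm off the pocket's centre.
- yellow_tile: the bright yellow tile, 54 x 54 x 3 mm, fixed on a pocket floor of the incoming rack under the yellow bottle; it stays there and so records which place the yellow bottle came from. Origin at the centre of its underside, 6 mm above the table; its axes are the incoming rack's.
- red_tile: the dark red tile, 54 x 54 x 3 mm, fixed on a pocket floor of the incoming rack under the red bottle; it stays there and so records which place the red bottle came from. Origin at the centre of its underside, 6 mm above the table; its axes are the incoming rack's.
- green_tile: the sea green tile, 54 x 54 x 3 mm, fixed on a pocket floor of the incoming rack under the green bottle; it stays there and so records which place the green bottle came from. Origin at the centre of its underside, 6 mm above the table; its axes are the incoming rack's.
- purple_tile: the dark purple tile, 54 x 54 x 3 mm, fixed on a pocket floor of the incoming rack under the purple bottle; it stays there and so records which place the purple bottle came from. Origin at the centre of its underside, 6 mm above the table; its axes are the incoming rack's.
- incoming_rack: White: fixed rack 264 x 64 mm, any yaw, z up. Origin: underside, mid-row. Four 56 mm square pockets in a row along its x, centres at x = -0.090, -0.030, 0.030, 0.090 m, y = 0. Above the table: pocket floors 6 mm, 4 mm thick walls 16 mm. A black block 24 mm high closes its +x end (x = 0.122 to 0.142 m); none at the other (x = -0.122 m). Full at the start.
- archive_rack: Light blue: fixed rack 264 x 64 mm, any yaw, z up. Origin: underside, mid-row. Four 56 mm square pockets in a row along its x, centres at x = -0.090, -0.030, 0.030, 0.090 m, y = 0. Above the table: pocket floors 6 mm, 4 mm thick walls 16 mm. A black block 24 mm high closes its +x end (x = 0.122 to 0.142 m); none at the other (x = -0.122 m). Empty at the start.
Mind the look-alikes: they are no part of the job. Leave any pink look-alike of the green_bottle alone.

How it is judged:
By the outcome, as a careful person would: the job done as asked, in the order asked, and still so for the second after the job is handed in, with the robot touching nothing.
It also fails if it takes over 102 s, if anything falls off the work surface, if the arm or the gripper's body presses on something with over 40 N, if the wrist force passes 120 N, or if a joint passes its speed limit or range.

### The arm

A 6-joint arm with a two-finger parallel gripper is mounted at the origin on the work surface. World frame = base frame: x ahead of the robot, y to its left, z up, the work surface at z = 0. Lengths are in m, angles in rad, forces in N, time in s.
With the tool pointing down it reaches from about 0.3 to 0.875 m from the base axis. Payload 6.4 kg.
Tool frame: the origin (TCP) lies at the centre of the arm's flange, where the gripper is bolted on; the fingertips stand 173 mm ahead of it and the grasp point (between the pads) lies 155 mm ahead of it; z points along the fingers, x is the direction in which the jaws open and shut, and the axes are right-handed (so a half turn about z gives the same grasp; the last joint's range is limited). The gripper opens to 85 mm and grips with 20 to 120 N. Pads are 22 mm wide; open, the fingers measure 114 mm over their backs; the gripper's body (76 mm by 85 mm) begins 54 mm behind the grasp point. The pads swing forward as they close: fully open they stand 13 mm farther back than shut.
Start: joints at [1.14, 0.181, 1.607, -0, 1.354, -0.206], TCP at [0.128, 0.561, 0.405] pointing down, gripper open.
Joint ranges: [-2.99, 2.99], [-0.89, 2.07], [0.3, 2.58], [-1.14, 4.28], [0, 2.63], [-3.12, 3.12]. Speed limits (rad/s): [2.57, 2.57, 3.01, 3.14, 3.14, 3.14].

### API

Orientations are given as a unit quaternion [w, x, y, z].
In Python, from bench import ctrl gives the robot as it stands. The module is installed in compiled form; this text tells all that it offers.
- The arm moves only by the tool move_arm, never from a script. Its argument "moves" is a list of rows, each an object of numbers: "gripper": the opening in per cent of the stroke, from 0 (shut) to 100 (fully open); "x", "y", "z": the shift along the tool's x, y, z in cm; "roll": the turn about the tool's z in degrees. In form: [{"gripper": .., "x": .., "y": .., "z": .., "roll": ..}, ...]. A call has 1 to 5 rows; each row shifts and turns the commanded pose from where the row before left it, along the tool's axes as they then stand; what a row does not reach is not made up. A row lasts 1/8 s, in which the tool goes at most 62.5 mm and 10.7 degrees, less where a joint would pass 70% of its speed; a pose out of reach is approached as far as the arm can. A call is refused whole if a number of a shift passes 6.25 or a number of a turn 10.7, either way. A call with a gripper value outside its range is refused whole. The fingers move at their own pace and stop on an object; the grip force is fixed at half the most. Time passes only in rows, so rows that do not move let the fingers close. It gives the time, the measured TCP pose, the force and the opening at its end, in the units of the state.
- ctrl.get_obs(): the state, without advancing time (a new reading comes with each control period).
- ctrl.camera(name): name is "scene" or "top"; returns a dict with "img" (400x640x3 uint8, red, green, blue), "fx", "fy", "cx", "cy" (pixels), "D" ([k1, k2, p1, p2, k3] as OpenCV has them; the pictures are not rectified), "world_from_camera" (4x4, takes a point from camera to world coordinates). Camera axes: x right, y up, looking along -z (the intrinsics and any distortion apply to the point x, -y, -z); pixel columns grow to the right and rows downward; lengths in m; the calibration is good to about 2 mm. A picture is of the moment at which its call begins. There is no depth.
- ctrl.hand_in(): hands the job in, once; it reports no verdict.
The state is a dict: "time_s": time; "q": joint angles; "dq": joint speeds; "joint_efforts": joint torques, N m; "eef_pos": TCP position; "eef_rot": TCP orientation; "wrist_force": force on the tool from outside, world axes, zero at the start; "torque": the same for the moment, N m; "opening": opening from 0.0 (shut) to 1.0 (fully open).
Only numpy, scipy, OpenCV 4.12 (cv2) and the standard library are available. Lean on these libraries where they do the work, as an engineer would, in place of code of your own. Each camera call takes 0.05 s, during which the arm holds its last target. There are 200 camera calls.

## Working session

There is one attempt and no reset: what is moved stays moved. The work goes in short steps, Python scripts to look and compute and a tool call to move; the robot and the scene stay as the last step left them, time stands still between calls to the robot, and variables do not carry over. Pictures are saved under pics/ and viewed, about 12 in all and at most 16, crops included, and the job is handed in when it is done.

Besides the shell and the picture viewer there is one more tool, called as name([rows], argument=value, ...), one row to a line, values as JSON. move_arm: Moves the arm, as the interface text tells. Its arguments: {"type":"object","properties":{"moves":{"type":"array","items":{"type":"object","properties":{"gripper":{"type":"number"},"x":{"type":"number"},"y":{"type":"number"},"z":{"type":"number"},"roll":{"type":"number"}}}}},"required":["moves"]}

```bash
mkdir -p pics
python3 - <<'E'
from bench import ctrl
import cv2, numpy as np
o=ctrl.get_obs(); print(o)
for n in("scene","top"):
    c=ctrl.camera(n); np.savez(n+"0.npz",**c); cv2.imwrite(f"pics/{n}0.png",c["img"][:,:,::-1])
    print(n,c["fx"],c["fy"],c["cx"],c["cy"],c["D"],np.round(c["world_from_camera"],4))
E
```

```text
{'time_s': 0.0, 'q': array([ 1.13968169e+00,  1.81554512e-01,  1.60800274e+00, -2.56956078e-05,
        1.35380754e+00, -2.06325472e-01]), 'dq': array([-3.89858408e-04,  6.60307506e-04, -1.57001818e-03, -1.17623437e-04,
       -7.17488502e-04, -1.59351637e-05]), 'joint_efforts': array([ 1.99375005e-03, -4.44883740e+01, -3.51331544e+01, -6.56030784e-05,
        9.05100169e-03,  1.81128691e-06]), 'eef_pos': array([0.12806065, 0.56029828, 0.40377886]), 'eef_rot': array([ 4.09866261e-04,  7.81950912e-01,  6.23339383e-01, -7.85678880e-04]), 'wrist_force': array([-0.72771016,  0.81565855, -0.34131966]), 'torque': array([-0.01198124, -0.01295373,  0.0086619 ]), 'opening': 1.003388327647567}
scene 423.57985875709437 423.57985875709437 326.1955778579053 198.73389078049024 [-0.06242893  0.          0.          0.          0.        ] [[-0.5827 -0.6438  0.4959  0.936 ]
 [ 0.8126 -0.4538  0.3657  0.357 ]
 [-0.0104  0.6161  0.7876  0.7064]
 [ 0.      0.      0.      1.    ]]
top 422.6360221711599 422.6360221711599 325.03304646770385 196.9329176701073 [-0.07364876  0.          0.          0.          0.        ] [[-0.0764  0.9761 -0.2034  0.3762]
 [-0.9971 -0.076   0.0098  0.0428]
 [-0.0058  0.2036  0.979   0.902 ]
 [ 0.      0.      0.      1.    ]]
```

View pics/scene0.png

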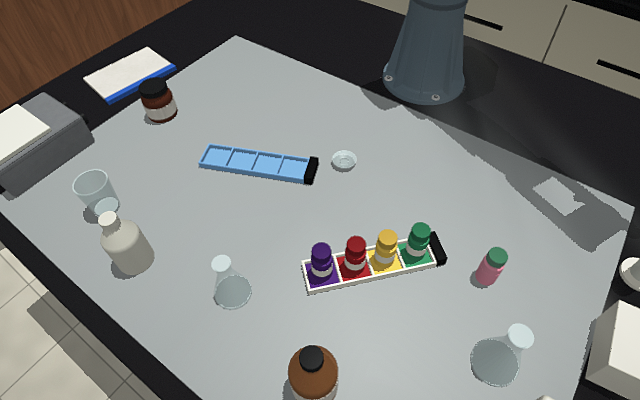

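View pics/top0.png

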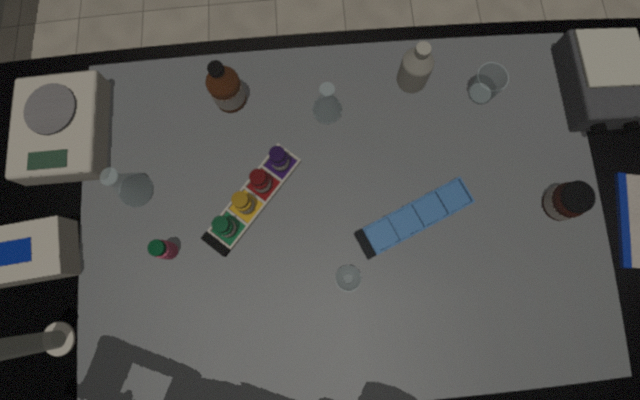

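The order is clear in both views. In the top view, counting from the white rack's block at (217,243), the bottles run green (225,226), yellow (243,203), red (262,182), purple (280,160). The blue rack is empty, with its block at (367,243) and its far end at (470,190). The pink look-alike is at (162,249) and stays alone.

Next I measure the rack poses and the bottle caps.

```bash
cat > h.py <<'E'
import cv2, numpy as np
def plane(c,uv,z):
    K=np.array([[c["fx"],0,c["cx"]],[0,c["fy"],c["cy"]],[0,0,1]])
    p=cv2.undistortPoints(np.float64(uv).reshape(-1,1,2),K,np.float64(c["D"]))[:,0]
    T=c["world_from_camera"]; d=np.c_[p[:,0],-p[:,1],-np.ones(len(p))]@T[:3,:3].T; o=T[:3,3]
    return (o+d*((z-o[2])/d[:,2])[:,None])[:,:2]
def big(m):
    m=cv2.morphologyEx(m.astype(np.uint8),cv2.MORPH_CLOSE,np.ones((3,3)))
    n,l,s,_=cv2.connectedComponentsWithStats(m); return l==1+np.argmax(s[1:,4])
def hsv(c): return [a.astype(int) for a in cv2.split(cv2.cvtColor(c["img"],cv2.COLOR_RGB2HSV))]
def rect(c,m,z):
    v,u=np.nonzero(m); r=cv2.minAreaRect(np.float32(plane(c,np.c_[u,v],z)*1000)); return r, cv2.boxPoints(r)
HUE=dict(green=(70,85),yellow=(18,30),red=(172,5),purple=(122,145))
def cmask(c,n):
    h,s,v=hsv(c); a,b=HUE[n]; return (((h>=a)&(h<=b)) if a<b else ((h>=a)|(h<=b)))&(s>110)&(v>25)
E
python3 - <<'E'
from h import *
for n in("scene","top"):
    c=dict(np.load(n+"0.npz")); h,s,v=hsv(c)
    m=big((h>95)&(h<115)&(s>90)&(v>90)); 
    for z in(0,.016): r,b=rect(c,m,z); print(n,"blue",z,m.sum(),np.round(r[0],1),np.round(r[1],1),round(r[2],1),b.round().tolist())
    P=[(420,240),(387,250),(355,258),(321,264)] if n=="scene" else [(225,226),(243,203),(262,182),(280,160)]
    for k,(u,v0) in zip(HUE,P):
        print(k,[(int(h[v0+d,u]),int(s[v0+d,u]),int(v[v0+d,u])) for d in(-12,-6,0,6,12)],end=' ')
        w=np.zeros(h.shape,bool); w[v0-45:v0+45,u-45:u+45]=1
        m=big(cmask(c,k)&w); yy,xx=np.nonzero(m); print(m.sum(),xx.min(),xx.max(),yy.min(),yy.max())
t=cv2.imread("pics/top0.png")[140:260,190:310]; q=cv2.imread("pics/scene0.png")[210:300,295:455]
t=cv2.resize(t,(400,400),interpolation=2); q=cv2.resize(q,(400,225),interpolation=2)
cv2.imwrite("pics/z.png",np.hstack([t,cv2.copyMakeBorder(q,0,175,0,0,0)]))
E
```

```text
scene blue 0 2651 [ 500.3 -168.4] [ 77.1 251.9] 23.4 [[415.0, -68.0], [515.0, -299.0], [586.0, -269.0], [486.0, -37.0]]
scene blue 0.016 2651 [ 510.2 -156.5] [ 75.3 246.2] 23.4 [[427.0, -58.0], [525.0, -284.0], [594.0, -254.0], [496.0, -29.0]]
green [(75, 147, 127), (74, 149, 130), (75, 157, 70), (75, 154, 86), (28, 21, 148)] 481 408 430 223 250
yellow [(22, 160, 213), (23, 157, 216), (22, 164, 148), (22, 171, 145), (50, 5, 148)] 884 368 401 229 273
red [(179, 189, 140), (179, 193, 82), (178, 197, 97), (179, 167, 99), (4, 71, 122)] 872 336 370 236 280
purple [(135, 158, 110), (134, 156, 100), (133, 162, 74), (134, 212, 65), (36, 29, 167)] 887 305 338 243 287
top blue 0 3156 [ 509.1 -165.6] [ 62.4 245.7] 23.2 [[432.0, -65.0], [529.0, -291.0], [586.0, -266.0], [489.0, -40.0]]
top blue 0.016 3156 [ 506.8 -161.9] [ 61.3 241.4] 23.2 [[431.0, -63.0], [526.0, -285.0], [582.0, -261.0], [487.0, -39.0]]
green [(72, 111, 94), (73, 121, 80), (73, 115, 84), (74, 139, 79), (73, 134, 93)] 425 212 243 213 244
yellow [(22, 153, 123), (22, 169, 122), (23, 166, 126), (22, 171, 133), (22, 170, 144)] 605 229 262 190 222
red [(2, 159, 88), (2, 146, 89), (1, 147, 71), (4, 126, 69), (2, 170, 93)] 508 247 278 169 199
purple [(135, 125, 63), (135, 122, 69), (135, 94, 54), (145, 48, 59), (135, 113, 70)] 316 266 294 147 177
```

View pics/z.png

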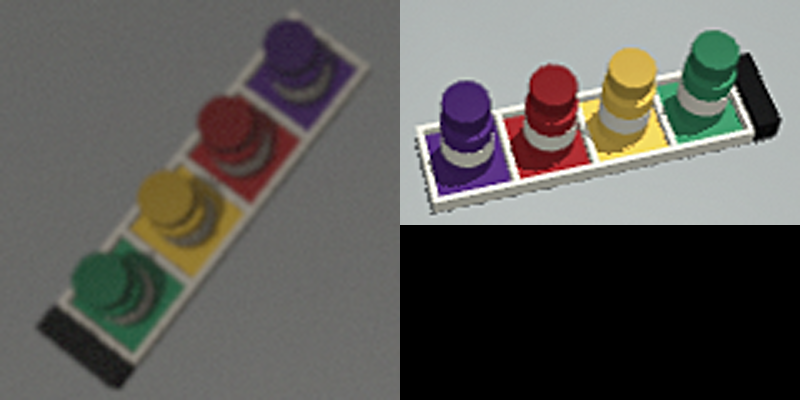

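The enlarged view shows the cap tops (top pixels): purple (277.5,153.6), red (257.3,176.7), yellow (239.9,199.2), green (220.1,223.5). I'll project those at cap height in both views, and get the white rack's axis from its corner points.

Run:
```python
from h import *
from bench import ctrl
S=dict(np.load("scene0.npz"));T=dict(np.load("top0.npz"))
t=np.array([[102,280],[168,199],[226,124],[293,47]])/3.3333+[189.65,139.65]
s=np.array([[315,50],[232,69],[154,86],[66,103]])/2.5+[294.7,209.7]
a=plane(T,t,.089)*1000;b=plane(S,s,.089)*1000
print("caps top\n",a.round(1),"\nscene\n",b.round(1))
for n,p in(("top",a),("scene",b)):
    d=p[0]-p[3];print(n,"spacing",np.linalg.norm(np.diff(p,axis=0),axis=1).round(1),"yaw",np.degrees(np.arctan2(d[1],d[0])).round(1),"mid",p.mean(0).round(1))
ct=np.array([[296,10],[372,66],[134,365],[60,300]])/3.3333+[189.65,139.65]
r=plane(T,ct,.016)*1000; print("corners",r.round(1).tolist(),np.linalg.norm(r-np.roll(r,-1,0),axis=1).round(1),r.mean(0).round(1))
m=np.r_[(a+b)/2]; c0=m.mean(0); d=m[0]-m[3]; d/=np.linalg.norm(d); print("avg",m.round(1).tolist(),"yaw",np.degrees(np.arctan2(d[1],d[0])))
rc=np.array([506.,-161]);y=np.radians(113.2);u=np.array([np.cos(y),np.sin(y)])
print("blue pockets g,y,r,p",[(rc+k*u).round(1).tolist() for k in(-90,-30,30,90)])
o=ctrl.get_obs();print(o["eef_pos"],np.linalg.norm(m,axis=1))
```

```text
caps top
 [[507.9 242.6]
 [553.3 202. ]
 [596.3 165.6]
 [641.1 123.1]] 
scene
 [[507.9 245.8]
 [555.  206.2]
 [597.6 169.7]
 [643.2 128.6]]
top spacing [60.9 56.3 61.7] yaw 138.1 mid [574.6 183.3]
scene spacing [61.5 56.1 61.4] yaw 139.1 mid [575.9 187.6]
corners [[690.3, 127.0], [647.7, 79.3], [464.1, 241.8], [508.9, 287.8]] [ 63.9 245.2  64.2 242.4] [577.7 184. ]
avg [[507.9, 244.2], [554.1, 204.1], [596.9, 167.7], [642.1, 125.8]] yaw 138.59763944503644
blue pockets g,y,r,p [[541.5, -243.7], [517.8, -188.6], [494.2, -133.4], [470.5, -78.3]]
[0.12806622 0.5603333  0.40386303] [563.53804073 590.5338985  620.04086683 654.33289437]
```

Both views agree to 2–5 mm, the spacings are close to 60 mm, and the rack outline is 64 × 244 mm, as it should be. I'll use one fixed jaw angle of about 36° for everything: it lies 13° off each rack's normal, and the bottles are round.

move_arm([
  {"gripper":100,"roll":10.3},
  {"gripper":100,"roll":10.3},
  {"gripper":100,"roll":10.3},
  {"gripper":100,"roll":10.3},
  {"gripper":100},
])

```text
validation failed for argument at $.mo...
```

```bash
cat >> h.py <<'E'
from bench import ctrl
from scipy.spatial.transform import Rotation as R
PICK=dict(g=(508,244),y=(554,204),r=(597,167.5),p=(642,125.5))
PUT=dict(g=(541.5,-243.7),y=(517.8,-188.6),r=(494.2,-133.4),p=(470.5,-78.3))
def to(*targets):
    "tool-axis shifts (cm) from the measured pose through targets (mm, TCP)"
    o=ctrl.get_obs(); q=o["eef_rot"]; M=R.from_quat([q[1],q[2],q[3],q[0]]).as_matrix(); p=o["eef_pos"]*1000
    print("t",round(o["time_s"],2),"tcp",p.round(1),"jaw",np.degrees(np.arctan2(M[1,0],M[0,0])).round(1),"tilt",np.degrees(np.arccos(-M[2,2])).round(2),"F",o["wrist_force"].round(1),"open",round(o["opening"],3))
    for t in targets:
        t=np.array(t,float); print("  to",t,"shift cm",(M.T@(t-p)/10).round(2)); p=t
E
python3 - <<'E'
from h import *
to((*PICK['g'],320),(*PICK['g'],203))
T=dict(np.load("top0.npz"))
print("brown base, flask base, pink base",(plane(T,[(236,103),(327,112),(168,253)],0)*1000).round())
E
```

```text
t 0.1 tcp [128.1 560.3 403.9] jaw 77.1 tilt 0.09 F [-0.5  0.1 -0.1] open 0.996
  to [508. 244. 320.] shift cm [-22.35  44.09   8.41]
  to [508. 244. 203.] shift cm [ 0.02  0.   11.7 ]
brown base, flask base, pink base [[800. 221.]
 [761.  14.]
 [467. 380.]]
```

The call was refused, probably because each row needs every field.

move_arm([
  {"gripper":100,"x":0,"y":0,"z":0,"roll":10.3},
  {"gripper":100,"x":0,"y":0,"z":0,"roll":10.3},
  {"gripper":100,"x":0,"y":0,"z":0,"roll":10.3},
  {"gripper":100,"x":0,"y":0,"z":0,"roll":10.3},
  {"gripper":100,"x":0,"y":0,"z":0,"roll":0},
])

```text
time_s: 0.72
eef_pos: [0.1281, 0.5604, 0.4042]
eef_rot: [0.0, 0.951, 0.309, -0.0]
wrist_force: [1.0, -0.1, 0.3]
opening: 1.001
```

Run:
```python
from h import *
to((*PICK['g'],320),(*PICK['g'],203))
```

```text
t 0.72 tcp [128.1 560.4 404.2] jaw 36.0 tilt 0.05 F [ 1.  -0.1  0.3] open 1.001
  to [508. 244. 320.] shift cm [12.13 47.93  8.43]
  to [508. 244. 203.] shift cm [ 1.00e-02 -1.00e-02  1.17e+01]
```

move_arm([
  {"gripper":100,"x":1.2,"y":4.8,"z":0.8,"roll":0},
  {"gripper":100,"x":1.2,"y":4.8,"z":0.8,"roll":0},
  {"gripper":100,"x":1.2,"y":4.8,"z":0.8,"roll":0},
  {"gripper":100,"x":1.2,"y":4.8,"z":0.8,"roll":0},
  {"gripper":100,"x":1.2,"y":4.8,"z":0.8,"roll":0},
])

```text
time_s: 1.35
eef_pos: [0.3185, 0.4002, 0.3644]
eef_rot: [-0.0, 0.951, 0.311, 0.0]
wrist_force: [0.7, -0.0, 0.6]
opening: 0.997
```

move_arm([
  {"gripper":100,"x":1.2,"y":4.8,"z":0.8,"roll":0},
  {"gripper":100,"x":1.2,"y":4.8,"z":0.8,"roll":0},
  {"gripper":100,"x":1.2,"y":4.8,"z":0.8,"roll":0},
  {"gripper":100,"x":1.2,"y":4.8,"z":0.8,"roll":0},
  {"gripper":100,"x":1.2,"y":4.7,"z":0.8,"roll":0},
])

```text
time_s: 1.98
eef_pos: [0.5074, 0.2418, 0.3243]
eef_rot: [-0.0, 0.951, 0.31, -0.0]
wrist_force: [0.2, 0.3, 0.5]
opening: 1.001
```

move_arm([
  {"gripper":100,"x":0,"y":0,"z":0.4,"roll":0},
  {"gripper":100,"x":0,"y":0,"z":0,"roll":0},
])

```text
time_s: 2.22
eef_pos: [0.5059, 0.243, 0.3199]
eef_rot: [-0.0, 0.951, 0.309, -0.001]
wrist_force: [-0.0, -0.6, -0.6]
opening: 0.999
```

Run:
```python
from h import *
to((*PICK['g'],320),(*PICK['g'],203))
c=ctrl.camera("scene"); cv2.imwrite("pics/s1.png",cv2.resize(c["img"][120:320,240:560,::-1],(800,500)))
```

```text
t 2.23 tcp [505.9 243.  319.9] jaw 36.0 tilt 0.12 F [-0.  -0.6 -0.6] open 0.999
  to [508. 244. 320.] shift cm [ 0.23  0.04 -0.01]
  to [508. 244. 203.] shift cm [2.00e-02 1.00e-02 1.17e+01]
```

View pics/s1.png

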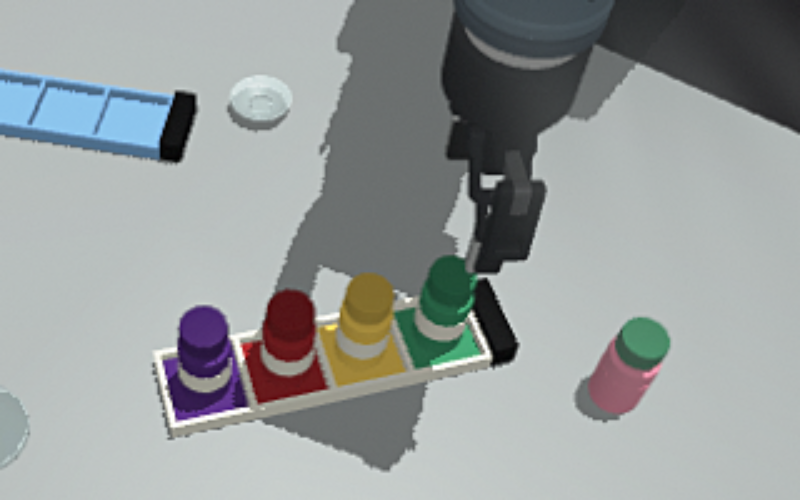

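The open gripper stands above the green bottle, whose cap is at crop (452,272), and nothing is in the way. I'll go down and look again before closing.

move_arm([
  {"gripper":100,"x":0.2,"y":0,"z":3,"roll":0},
  {"gripper":100,"x":0,"y":0,"z":3,"roll":0},
  {"gripper":100,"x":0,"y":0,"z":3,"roll":0},
  {"gripper":100,"x":0,"y":0,"z":2.7,"roll":0},
  {"gripper":100,"x":0,"y":0,"z":0,"roll":0},
])

```text
time_s: 2.9
eef_pos: [0.506, 0.245, 0.202]
eef_rot: [-0.0, 0.951, 0.31, -0.002]
wrist_force: [-1.0, 0.2, 0.6]
opening: 1.004
```

Run:
```python
from h import *
to((*PICK['g'],203))
a=[]
for n,(u,v) in(("scene",(420,235)),("top",(225,226))):
    c=ctrl.camera(n); a.append(cv2.resize(c["img"][v-50:v+50,u-50:u+50,::-1],(400,400)))
cv2.imwrite("pics/s2.png",np.hstack(a))
```

```text
t 2.9 tcp [506. 245. 202.] jaw 36.1 tilt 0.26 F [-1.   0.2  0.6] open 1.004
  to [508. 244. 203.] shift cm [ 0.1  0.2 -0.1]
```

View pics/s2.png

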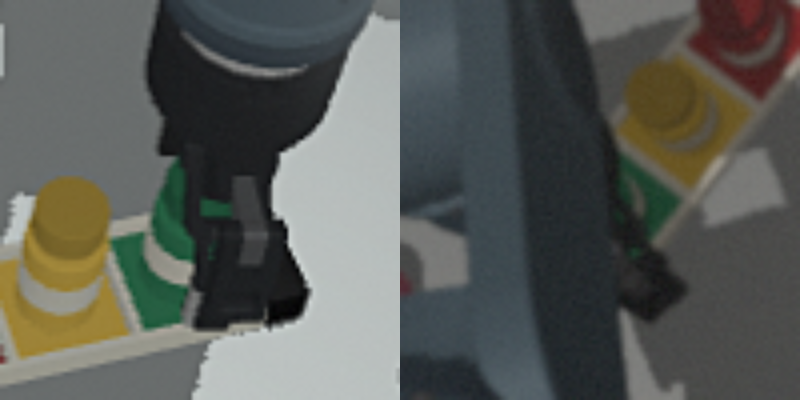

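The bottle stands between the fingers, the white band is visible, and the tips are clear of the rack's walls. I'll close.

move_arm([
  {"gripper":30,"x":0,"y":0,"z":0,"roll":0},
  {"gripper":30,"x":0,"y":0,"z":0,"roll":0},
  {"gripper":30,"x":0,"y":0,"z":0,"roll":0},
  {"gripper":30,"x":0,"y":0,"z":0,"roll":0},
  {"gripper":30,"x":0,"y":0,"z":0,"roll":0},
])

```text
time_s: 3.62
eef_pos: [0.5085, 0.2443, 0.2047]
eef_rot: [0.0, 0.951, 0.308, 0.001]
wrist_force: [-0.8, 0.9, 6.1]
opening: 0.427
```

move_arm([
  {"gripper":30,"x":0,"y":0,"z":0,"roll":0},
  {"gripper":30,"x":0,"y":0,"z":0,"roll":0},
  {"gripper":30,"x":0,"y":0,"z":0,"roll":0},
])

```text
time_s: 4.0
eef_pos: [0.5085, 0.2443, 0.2048]
eef_rot: [0.0, 0.951, 0.308, 0.001]
wrist_force: [-1.4, 0.7, 5.2]
opening: 0.431
```

Run:
```python
from h import *
to((*PICK['g'],203))
```

```text
t 4.0 tcp [508.5 244.3 204.8] jaw 35.9 tilt 0.09 F [-1.4  0.7  5.2] open 0.431
  to [508. 244. 203.] shift cm [-0.06 -0.    0.18]
```

move_arm([
  {"gripper":30,"x":0,"y":0,"z":-1.5,"roll":0},
  {"gripper":30,"x":0,"y":0,"z":-3,"roll":0},
  {"gripper":30,"x":0,"y":0,"z":-4,"roll":0},
  {"gripper":30,"x":0,"y":0,"z":-3,"roll":0},
  {"gripper":30,"x":0,"y":0,"z":0,"roll":0},
])

```text
time_s: 4.62
eef_pos: [0.5089, 0.2444, 0.3221]
eef_rot: [0.0, 0.951, 0.308, 0.003]
wrist_force: [1.1, 1.0, -0.6]
opening: 0.425
```

Run:
```python
from h import *
to((*PUT['g'],320))
```

```text
t 4.62 tcp [508.9 244.4 322.1] jaw 35.9 tilt 0.36 F [ 1.1  1.  -0.6] open 0.425
  to [ 541.5 -243.7  320. ] shift cm [-26.    41.44   0.16]
```

move_arm([
  {"gripper":30,"x":-1.3,"y":2.1,"z":0,"roll":0},
  {"gripper":30,"x":-2.6,"y":4.15,"z":0,"roll":0},
  {"gripper":30,"x":-2.6,"y":4.15,"z":0,"roll":0},
  {"gripper":30,"x":-2.6,"y":4.15,"z":0,"roll":0},
  {"gripper":30,"x":-2.6,"y":4.15,"z":0,"roll":0},
])

```text
time_s: 5.25
eef_pos: [0.5222, 0.0227, 0.3174]
eef_rot: [-0.001, 0.951, 0.308, -0.001]
wrist_force: [1.3, -0.2, -0.4]
opening: 0.431
```

move_arm([
  {"gripper":30,"x":-2.6,"y":4.15,"z":0,"roll":0},
  {"gripper":30,"x":-2.6,"y":4.15,"z":0,"roll":0},
  {"gripper":30,"x":-2.6,"y":4.15,"z":0,"roll":0},
  {"gripper":30,"x":-2.6,"y":4.15,"z":0,"roll":0},
  {"gripper":30,"x":-2.6,"y":4.1,"z":0,"roll":0},
])

```text
time_s: 5.88
eef_pos: [0.5384, -0.2211, 0.3172]
eef_rot: [-0.001, 0.951, 0.308, -0.001]
wrist_force: [1.1, 0.6, -1.0]
opening: 0.434
```

move_arm([
  {"gripper":30,"x":-1.3,"y":2,"z":0,"roll":0},
  {"gripper":30,"x":0,"y":0,"z":0,"roll":0},
  {"gripper":30,"x":0,"y":0,"z":0,"roll":0},
])

```text
time_s: 6.25
eef_pos: [0.54, -0.2424, 0.3178]
eef_rot: [-0.001, 0.951, 0.309, -0.0]
wrist_force: [0.3, 0.2, -0.8]
opening: 0.43
```

Run:
```python
from h import *
to((*PUT['g'],320),(*PUT['g'],202))
c=ctrl.camera("scene"); cv2.imwrite("pics/s3.png",cv2.resize(c["img"][40:240,150:470,::-1],(800,500)))
```

```text
t 6.25 tcp [ 540.  -242.4  317.8] jaw 36.0 tilt 0.12 F [ 0.3  0.2 -0.8] open 0.43
  to [ 541.5 -243.7  320. ] shift cm [ 0.04  0.19 -0.22]
  to [ 541.5 -243.7  202. ] shift cm [ 0.    0.03 11.8 ]
```

View pics/s3.png

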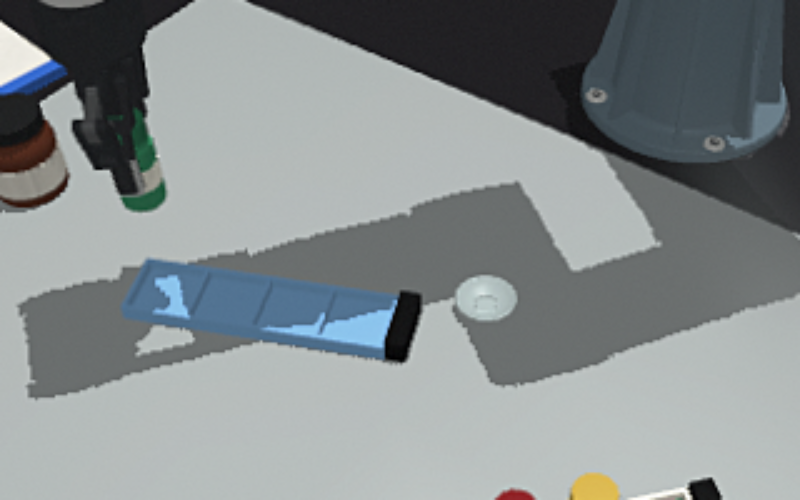

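The green bottle hangs upright in the grip at crop (145,170), above the pocket farthest from the block. I'll lower it part way, then check its base against the pocket.

move_arm([
  {"gripper":30,"x":0,"y":0.1,"z":3,"roll":0},
  {"gripper":30,"x":0,"y":0,"z":3,"roll":0},
  {"gripper":30,"x":0,"y":0,"z":2.5,"roll":0},
  {"gripper":30,"x":0,"y":0,"z":0.5,"roll":0},
  {"gripper":30,"x":0,"y":0,"z":0,"roll":0},
])

```text
time_s: 6.92
eef_pos: [0.5412, -0.2437, 0.2291]
eef_rot: [-0.0, 0.951, 0.309, 0.0]
wrist_force: [-0.6, 0.4, -0.7]
opening: 0.433
```

Run:
```python
from h import *
to((*PUT['g'],202))
a=[]
for n,(u,v) in(("scene",(225,155)),("top",(450,200))):
    c=ctrl.camera(n); a.append(cv2.resize(c["img"][v-40:v+40,u-40:u+40,::-1],(400,400)))
cv2.imwrite("pics/s4.png",np.hstack(a))
```

```text
t 6.92 tcp [ 541.2 -243.7  229.1] jaw 36.0 tilt 0.0 F [-0.6  0.4 -0.7] open 0.433
  to [ 541.5 -243.7  202. ] shift cm [0.02 0.02 2.71]
```

View pics/s4.png

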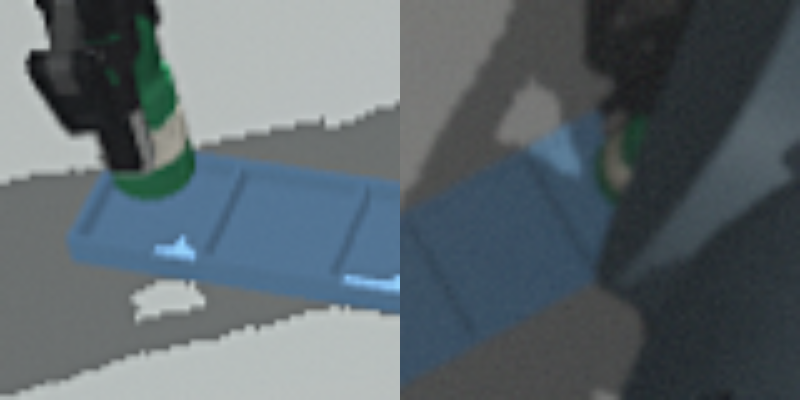

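Run:
```python
from h import *
S=dict(np.load("scene0.npz"))
print((plane(S,[(185+155/5,115+178/5)],.033)*1000).round(1))
# pocket 0 outer corner & divider tops in crop
p=np.array([[108,160],[243,172],[208,255],[72,238]])/5+[185,115]; r=plane(S,p,.016)*1000; print(r.round(1),r.mean(0))
```

```text
[[ 543.  -236.7]]
[[ 537.3 -278.1]
 [ 507.  -220.8]
 [ 553.7 -197.9]
 [ 581.5 -255.7]] [ 544.86071173 -238.14965821]
```

In the same view, the bottle's base (543,−237) and the pocket's centre (545,−238) agree to about 2 mm. I'll set it down in small steps.

move_arm([
  {"gripper":30,"x":0,"y":0,"z":1.2,"roll":0},
  {"gripper":30,"x":0,"y":0,"z":0.8,"roll":0},
  {"gripper":30,"x":0,"y":0,"z":0.3,"roll":0},
  {"gripper":30,"x":0,"y":0,"z":0.1,"roll":0},
  {"gripper":30,"x":0,"y":0,"z":0,"roll":0},
])

```text
time_s: 7.65
eef_pos: [0.5409, -0.2445, 0.2047]
eef_rot: [0.0, 0.951, 0.308, 0.0]
wrist_force: [-0.4, 0.1, -0.4]
opening: 0.429
```

move_arm([
  {"gripper":30,"x":0,"y":0,"z":0.1,"roll":0},
  {"gripper":30,"x":0,"y":0,"z":0.1,"roll":0},
  {"gripper":30,"x":0,"y":0,"z":0,"roll":0},
])

```text
time_s: 8.02
eef_pos: [0.5409, -0.2444, 0.2027]
eef_rot: [-0.0, 0.951, 0.308, -0.0]
wrist_force: [-0.5, 0.4, -0.9]
opening: 0.428
```

move_arm([
  {"gripper":30,"x":0,"y":0,"z":0.1,"roll":0},
  {"gripper":30,"x":0,"y":0,"z":0.05,"roll":0},
  {"gripper":30,"x":0,"y":0,"z":0,"roll":0},
  {"gripper":30,"x":0,"y":0,"z":0,"roll":0},
])

```text
time_s: 8.52
eef_pos: [0.541, -0.2445, 0.2018]
eef_rot: [0.0, 0.951, 0.308, 0.0]
wrist_force: [-2.0, 1.1, 5.0]
opening: 0.427
```

Contact shows as 5 N at TCP 201.8 mm, the height I predicted. I'll release and rise.

move_arm([
  {"gripper":60,"x":0,"y":0,"z":0,"roll":0},
  {"gripper":90,"x":0,"y":0,"z":0,"roll":0},
  {"gripper":90,"x":0,"y":0,"z":0,"roll":0},
  {"gripper":90,"x":0,"y":0,"z":0,"roll":0},
  {"gripper":90,"x":0,"y":0,"z":0,"roll":0},
])

```text
time_s: 9.15
eef_pos: [0.5409, -0.2444, 0.2012]
eef_rot: [-0.0, 0.951, 0.308, -0.0]
wrist_force: [-0.6, 0.0, 1.1]
opening: 0.901
```

move_arm([
  {"gripper":90,"x":0,"y":0,"z":-2,"roll":0},
  {"gripper":90,"x":0,"y":0,"z":-3,"roll":0},
  {"gripper":90,"x":0,"y":0,"z":-4,"roll":0},
  {"gripper":90,"x":0,"y":0,"z":-3,"roll":0},
  {"gripper":90,"x":0,"y":0,"z":0,"roll":0},
])

```text
time_s: 9.78
eef_pos: [0.5419, -0.245, 0.3259]
eef_rot: [0.003, 0.951, 0.308, 0.002]
wrist_force: [0.5, 0.1, 0.3]
opening: 0.901
```

Run:
```python
from h import *
to((*PICK['y'],322),(*PICK['y'],204.5))
```

```text
t 9.78 tcp [ 541.9 -245.   325.9] jaw 35.9 tilt 0.45 F [0.5 0.1 0.3] open 0.901
  to [554. 204. 322.] shift cm [ 27.33 -35.65   0.2 ]
  to [554.  204.  204.5] shift cm [-0.03 -0.09 11.75]
```

move_arm([
  {"gripper":100,"x":1.4,"y":-1.8,"z":0,"roll":0},
  {"gripper":100,"x":2.7,"y":-3.6,"z":0,"roll":0},
  {"gripper":100,"x":2.7,"y":-3.6,"z":0,"roll":0},
  {"gripper":100,"x":2.7,"y":-3.6,"z":0,"roll":0},
  {"gripper":100,"x":2.7,"y":-3.6,"z":0,"roll":0},
])

```text
time_s: 10.4
eef_pos: [0.5436, -0.0389, 0.3199]
eef_rot: [-0.001, 0.951, 0.309, -0.001]
wrist_force: [0.2, 0.1, 0.2]
opening: 1.004
```

move_arm([
  {"gripper":100,"x":2.7,"y":-3.6,"z":0,"roll":0},
  {"gripper":100,"x":2.7,"y":-3.6,"z":0,"roll":0},
  {"gripper":100,"x":2.7,"y":-3.6,"z":0,"roll":0},
  {"gripper":100,"x":2.7,"y":-3.6,"z":0,"roll":0},
  {"gripper":100,"x":2.7,"y":-3.6,"z":0,"roll":0},
])

```text
time_s: 11.02
eef_pos: [0.5468, 0.1858, 0.3198]
eef_rot: [-0.0, 0.951, 0.309, -0.001]
wrist_force: [0.8, -0.2, -0.2]
opening: 1.004
```

move_arm([
  {"gripper":100,"x":1.6,"y":-1.5,"z":0,"roll":0},
  {"gripper":100,"x":0,"y":0,"z":0,"roll":0},
  {"gripper":100,"x":0,"y":0,"z":0,"roll":0},
])

```text
time_s: 11.4
eef_pos: [0.5523, 0.2042, 0.3206]
eef_rot: [0.0, 0.951, 0.308, -0.001]
wrist_force: [-0.6, -0.3, 0.6]
opening: 1.005
```

Run:
```python
from h import *
to((*PICK['y'],322),(*PICK['y'],204.5))
c=ctrl.camera("scene"); cv2.imwrite("pics/s5.png",cv2.resize(c["img"][80:320,150:550,::-1],(800,480)))
```

```text
t 11.4 tcp [552.3 204.2 320.6] jaw 35.9 tilt 0.08 F [-0.6 -0.3  0.6] open 1.005
  to [554. 204. 322.] shift cm [ 0.12  0.12 -0.14]
  to [554.  204.  204.5] shift cm [ 0.02  0.   11.75]
```

View pics/s5.png

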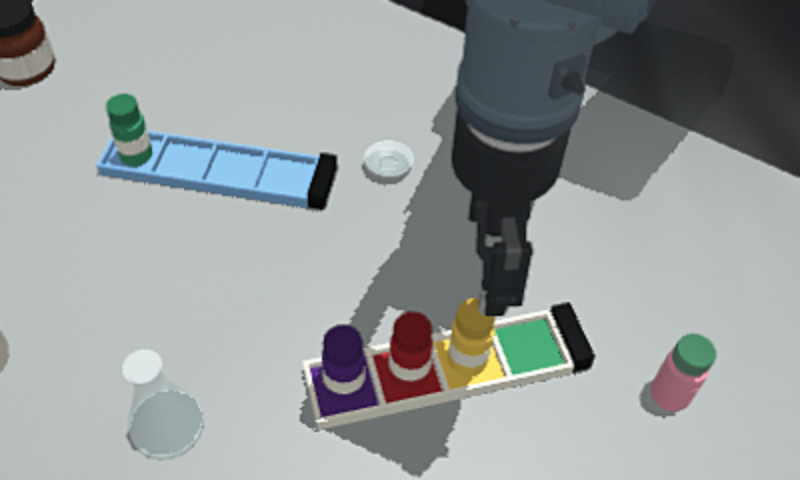

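The green bottle stands upright in the far blue pocket (crop (130,130)). The gripper is over yellow (crop (473,330)). I'll go down, close and lift.

move_arm([
  {"gripper":100,"x":0.1,"y":0.1,"z":3,"roll":0},
  {"gripper":100,"x":0,"y":0,"z":3,"roll":0},
  {"gripper":100,"x":0,"y":0,"z":3,"roll":0},
  {"gripper":100,"x":0,"y":0,"z":2.6,"roll":0},
  {"gripper":100,"x":0,"y":0,"z":0,"roll":0},
])

```text
time_s: 12.08
eef_pos: [0.5529, 0.2032, 0.203]
eef_rot: [-0.0, 0.952, 0.307, -0.003]
wrist_force: [-0.7, -0.1, 1.5]
opening: 0.995
```

move_arm([
  {"gripper":30,"x":0,"y":0,"z":0,"roll":0},
  {"gripper":30,"x":0,"y":0,"z":0,"roll":0},
  {"gripper":30,"x":0,"y":0,"z":0,"roll":0},
  {"gripper":30,"x":0,"y":0,"z":0,"roll":0},
  {"gripper":30,"x":0,"y":0,"z":0,"roll":0},
])

```text
time_s: 12.7
eef_pos: [0.5546, 0.2047, 0.2067]
eef_rot: [0.0, 0.951, 0.308, 0.001]
wrist_force: [-1.3, -0.7, 6.2]
opening: 0.433
```

move_arm([
  {"gripper":30,"x":0,"y":0,"z":0,"roll":0},
  {"gripper":30,"x":0,"y":0,"z":0,"roll":0},
])

```text
time_s: 12.95
eef_pos: [0.5546, 0.2047, 0.2068]
eef_rot: [0.0, 0.951, 0.308, 0.001]
wrist_force: [0.0, -0.7, 5.9]
opening: 0.427
```

move_arm([
  {"gripper":30,"x":0,"y":0,"z":-1.5,"roll":0},
  {"gripper":30,"x":0,"y":0,"z":-3,"roll":0},
  {"gripper":30,"x":0,"y":0,"z":-4,"roll":0},
  {"gripper":30,"x":0,"y":0,"z":-3,"roll":0},
  {"gripper":30,"x":0,"y":0,"z":0,"roll":0},
])

```text
time_s: 13.58
eef_pos: [0.5549, 0.205, 0.3239]
eef_rot: [0.0, 0.951, 0.308, 0.003]
wrist_force: [0.1, 0.0, -1.6]
opening: 0.429
```

Run:
```python
from h import *
to((*PUT['y'],322))
```

```text
t 13.57 tcp [554.9 205.  323.9] jaw 35.9 tilt 0.38 F [ 0.1  0.  -1.6] open 0.429
  to [ 517.8 -188.6  322. ] shift cm [-26.1   29.69   0.13]
```

move_arm([
  {"gripper":30,"x":-1.3,"y":1.5,"z":0,"roll":0},
  {"gripper":30,"x":-2.6,"y":3,"z":0,"roll":0},
  {"gripper":30,"x":-2.6,"y":3,"z":0,"roll":0},
  {"gripper":30,"x":-2.6,"y":3,"z":0,"roll":0},
  {"gripper":30,"x":-2.6,"y":3,"z":0,"roll":0},
])

```text
time_s: 14.2
eef_pos: [0.5371, 0.0246, 0.3184]
eef_rot: [-0.001, 0.951, 0.308, -0.002]
wrist_force: [-0.2, 0.1, -0.9]
opening: 0.427
```

move_arm([
  {"gripper":30,"x":-2.6,"y":3,"z":0,"roll":0},
  {"gripper":30,"x":-2.6,"y":3,"z":0,"roll":0},
  {"gripper":30,"x":-2.6,"y":3,"z":0,"roll":0},
  {"gripper":30,"x":-2.6,"y":3,"z":0,"roll":0},
  {"gripper":30,"x":-2.6,"y":3,"z":0,"roll":0},
])

```text
time_s: 14.82
eef_pos: [0.5196, -0.1728, 0.3183]
eef_rot: [-0.001, 0.951, 0.308, -0.001]
wrist_force: [-0.3, -0.2, -2.2]
opening: 0.428
```

move_arm([
  {"gripper":30,"x":-1.4,"y":1.3,"z":0,"roll":0},
  {"gripper":30,"x":0,"y":0,"z":0,"roll":0},
  {"gripper":30,"x":0,"y":0,"z":0,"roll":0},
])

```text
time_s: 15.2
eef_pos: [0.5171, -0.189, 0.3196]
eef_rot: [-0.001, 0.951, 0.309, -0.0]
wrist_force: [0.5, 0.5, -1.7]
opening: 0.43
```

Run:
```python
from h import *
to((*PUT['y'],204))
```

```text
t 15.2 tcp [ 517.1 -189.   319.6] jaw 35.9 tilt 0.09 F [ 0.5  0.5 -1.7] open 0.43
  to [ 517.8 -188.6  204. ] shift cm [ 0.08  0.03 11.56]
```

move_arm([
  {"gripper":30,"x":0.1,"y":0,"z":3,"roll":0},
  {"gripper":30,"x":0,"y":0,"z":3.5,"roll":0},
  {"gripper":30,"x":0,"y":0,"z":3,"roll":0},
  {"gripper":30,"x":0,"y":0,"z":1.2,"roll":0},
  {"gripper":30,"x":0,"y":0,"z":0.3,"roll":0},
])

```text
time_s: 15.82
eef_pos: [0.5183, -0.1884, 0.2099]
eef_rot: [-0.0, 0.951, 0.309, -0.0]
wrist_force: [0.5, 0.0, -1.0]
opening: 0.428
```

move_arm([
  {"gripper":30,"x":0,"y":0,"z":0.1,"roll":0},
  {"gripper":30,"x":0,"y":0,"z":0.1,"roll":0},
  {"gripper":30,"x":0,"y":0,"z":0,"roll":0},
  {"gripper":30,"x":0,"y":0,"z":0,"roll":0},
])

```text
time_s: 16.32
eef_pos: [0.5183, -0.1893, 0.2086]
eef_rot: [0.0, 0.951, 0.308, 0.0]
wrist_force: [-0.7, -0.1, -1.3]
opening: 0.429
```

move_arm([
  {"gripper":30,"x":0,"y":0,"z":0.2,"roll":0},
  {"gripper":30,"x":0,"y":0,"z":0.1,"roll":0},
  {"gripper":30,"x":0,"y":0,"z":0.1,"roll":0},
  {"gripper":30,"x":0,"y":0,"z":0.05,"roll":0},
  {"gripper":30,"x":0,"y":0,"z":0,"roll":0},
])

```text
time_s: 16.95
eef_pos: [0.5182, -0.1892, 0.2038]
eef_rot: [-0.0, 0.951, 0.308, -0.0]
wrist_force: [-0.8, 1.0, 1.3]
opening: 0.43
```

move_arm([
  {"gripper":30,"x":0,"y":0,"z":0.05,"roll":0},
  {"gripper":30,"x":0,"y":0,"z":0.05,"roll":0},
  {"gripper":30,"x":0,"y":0,"z":0,"roll":0},
])

```text
time_s: 17.32
eef_pos: [0.5182, -0.1893, 0.2037]
eef_rot: [0.0, 0.951, 0.308, -0.0]
wrist_force: [-4.9, 1.6, 10.3]
opening: 0.428
```

Contact came at 203.7 mm, again as predicted. I'll release, rise and go to red.

move_arm([
  {"gripper":60,"x":0,"y":0,"z":0,"roll":0},
  {"gripper":90,"x":0,"y":0,"z":0,"roll":0},
  {"gripper":90,"x":0,"y":0,"z":0,"roll":0},
  {"gripper":90,"x":0,"y":0,"z":0,"roll":0},
  {"gripper":90,"x":0,"y":0,"z":0,"roll":0},
])

```text
time_s: 17.95
eef_pos: [0.5182, -0.1892, 0.2026]
eef_rot: [-0.0, 0.951, 0.308, -0.0]
wrist_force: [0.0, 0.1, -0.1]
opening: 0.898
```

move_arm([
  {"gripper":90,"x":0,"y":0,"z":-2,"roll":0},
  {"gripper":90,"x":0,"y":0,"z":-3,"roll":0},
  {"gripper":90,"x":0,"y":0,"z":-4,"roll":0},
  {"gripper":90,"x":0,"y":0,"z":-3,"roll":0},
  {"gripper":90,"x":0,"y":0,"z":0,"roll":0},
])

```text
time_s: 18.58
eef_pos: [0.5191, -0.1897, 0.3256]
eef_rot: [0.002, 0.951, 0.308, 0.002]
wrist_force: [0.9, 0.5, -0.9]
opening: 0.9
```

Run:
```python
from h import *
to((*PICK['r'],322))
```

```text
t 18.57 tcp [ 519.1 -189.7  325.6] jaw 35.9 tilt 0.33 F [ 0.9  0.5 -0.9] open 0.9
  to [597.  167.5 322. ] shift cm [ 27.27 -24.36   0.29]
```

move_arm([
  {"gripper":100,"x":1.4,"y":-1.2,"z":0,"roll":0},
  {"gripper":100,"x":2.7,"y":-2.4,"z":0,"roll":0},
  {"gripper":100,"x":2.7,"y":-2.4,"z":0,"roll":0},
  {"gripper":100,"x":2.7,"y":-2.4,"z":0,"roll":0},
  {"gripper":100,"x":2.7,"y":-2.4,"z":0,"roll":0},
])

```text
time_s: 19.2
eef_pos: [0.5531, -0.0277, 0.3207]
eef_rot: [-0.001, 0.951, 0.309, -0.001]
wrist_force: [0.5, -0.4, 0.2]
opening: 1.0
```

move_arm([
  {"gripper":100,"x":2.7,"y":-2.4,"z":0,"roll":0},
  {"gripper":100,"x":2.7,"y":-2.4,"z":0,"roll":0},
  {"gripper":100,"x":2.7,"y":-2.4,"z":0,"roll":0},
  {"gripper":100,"x":2.7,"y":-2.4,"z":0,"roll":0},
  {"gripper":100,"x":2.7,"y":-2.4,"z":0,"roll":0},
])

```text
time_s: 19.82
eef_pos: [0.5916, 0.1486, 0.3204]
eef_rot: [-0.001, 0.951, 0.309, -0.002]
wrist_force: [0.4, -0.9, -0.7]
opening: 0.999
```

move_arm([
  {"gripper":100,"x":1.7,"y":-1.4,"z":0,"roll":0},
  {"gripper":100,"x":0,"y":0,"z":0,"roll":0},
  {"gripper":100,"x":0,"y":0,"z":0,"roll":0},
])

```text
time_s: 20.2
eef_pos: [0.5978, 0.1671, 0.322]
eef_rot: [0.0, 0.951, 0.308, -0.001]
wrist_force: [-0.4, 0.2, 0.2]
opening: 0.999
```

Run:
```python
from h import *
to((*PICK['r'],322),(*PICK['r'],205))
c=ctrl.camera("scene"); cv2.imwrite("pics/s6.png",cv2.resize(c["img"][80:320,150:550,::-1],(800,480)))
```

```text
t 20.2 tcp [597.8 167.1 322. ] jaw 35.9 tilt 0.09 F [-0.4  0.2  0.2] open 0.999
  to [597.  167.5 322. ] shift cm [-0.04 -0.08 -0.  ]
  to [597.  167.5 205. ] shift cm [ 0.02  0.   11.7 ]
```

View pics/s6.png

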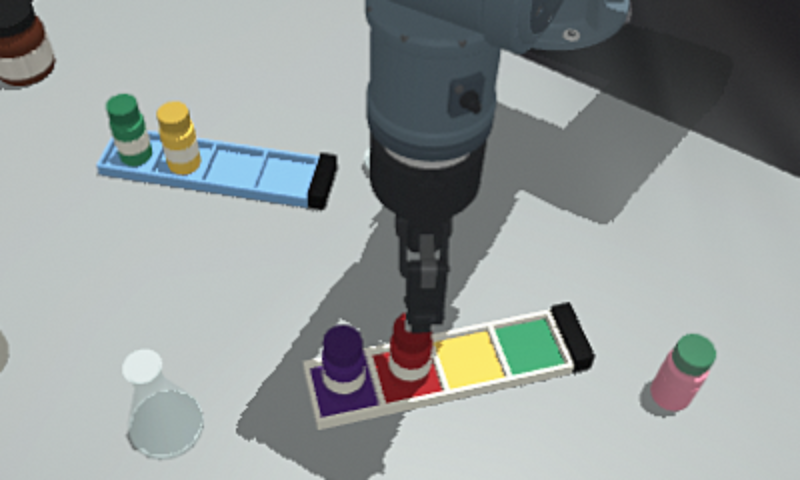

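Green (130,130) and yellow (179,138) stand upright in their pockets. The gripper is over red (412,350). I'll pick it.

move_arm([
  {"gripper":100,"x":0,"y":-0.1,"z":3,"roll":0},
  {"gripper":100,"x":0,"y":0,"z":3,"roll":0},
  {"gripper":100,"x":0,"y":0,"z":3,"roll":0},
  {"gripper":100,"x":0,"y":0,"z":2.7,"roll":0},
  {"gripper":100,"x":0,"y":0,"z":0,"roll":0},
])

```text
time_s: 20.88
eef_pos: [0.5963, 0.1671, 0.2034]
eef_rot: [-0.001, 0.952, 0.308, -0.003]
wrist_force: [-0.1, 0.4, 1.3]
opening: 0.997
```

move_arm([
  {"gripper":30,"x":0,"y":0,"z":0,"roll":0},
  {"gripper":30,"x":0,"y":0,"z":0,"roll":0},
  {"gripper":30,"x":0,"y":0,"z":0,"roll":0},
  {"gripper":30,"x":0,"y":0,"z":0,"roll":0},
  {"gripper":30,"x":0,"y":0,"z":0,"roll":0},
])

```text
time_s: 21.5
eef_pos: [0.5983, 0.1684, 0.2074]
eef_rot: [0.0, 0.951, 0.308, 0.001]
wrist_force: [0.1, -1.2, 6.9]
opening: 0.428
```

move_arm([
  {"gripper":30,"x":0,"y":0,"z":0,"roll":0},
  {"gripper":30,"x":0,"y":0,"z":0,"roll":0},
])

```text
time_s: 21.75
eef_pos: [0.5983, 0.1684, 0.2074]
eef_rot: [0.0, 0.951, 0.308, 0.001]
wrist_force: [0.6, -1.1, 6.7]
opening: 0.429
```

move_arm([
  {"gripper":30,"x":0,"y":0,"z":-1.5,"roll":0},
  {"gripper":30,"x":0,"y":0,"z":-3,"roll":0},
  {"gripper":30,"x":0,"y":0,"z":-4,"roll":0},
  {"gripper":30,"x":0,"y":0,"z":-3,"roll":0},
  {"gripper":30,"x":0,"y":0,"z":0,"roll":0},
])

```text
time_s: 22.38
eef_pos: [0.5985, 0.1685, 0.3245]
eef_rot: [0.001, 0.951, 0.308, 0.003]
wrist_force: [-0.3, -1.3, -0.9]
opening: 0.428
```

Run:
```python
from h import *
to((*PUT['r'],322))
```

```text
t 22.38 tcp [598.5 168.5 324.5] jaw 35.9 tilt 0.38 F [-0.3 -1.3 -0.9] open 0.428
  to [ 494.2 -133.4  322. ] shift cm [-26.16  18.33   0.17]
```

move_arm([
  {"gripper":30,"x":-1.3,"y":0.9,"z":0,"roll":0},
  {"gripper":30,"x":-2.6,"y":1.85,"z":0,"roll":0},
  {"gripper":30,"x":-2.6,"y":1.85,"z":0,"roll":0},
  {"gripper":30,"x":-2.6,"y":1.85,"z":0,"roll":0},
  {"gripper":30,"x":-2.6,"y":1.85,"z":0,"roll":0},
])

```text
time_s: 23.0
eef_pos: [0.5498, 0.0309, 0.3186]
eef_rot: [-0.001, 0.951, 0.308, -0.002]
wrist_force: [0.4, 0.1, -1.1]
opening: 0.431
```

move_arm([
  {"gripper":30,"x":-2.6,"y":1.85,"z":0,"roll":0},
  {"gripper":30,"x":-2.6,"y":1.85,"z":0,"roll":0},
  {"gripper":30,"x":-2.6,"y":1.85,"z":0,"roll":0},
  {"gripper":30,"x":-2.6,"y":1.85,"z":0,"roll":0},
  {"gripper":30,"x":-2.6,"y":1.85,"z":0,"roll":0},
])

```text
time_s: 23.62
eef_pos: [0.4987, -0.1199, 0.3187]
eef_rot: [-0.001, 0.951, 0.308, -0.001]
wrist_force: [-0.1, 1.0, -0.4]
opening: 0.428
```

move_arm([
  {"gripper":30,"x":-1.4,"y":0.8,"z":0,"roll":0},
  {"gripper":30,"x":0,"y":0,"z":0,"roll":0},
  {"gripper":30,"x":0,"y":0,"z":0,"roll":0},
])

```text
time_s: 24.0
eef_pos: [0.4938, -0.1328, 0.3203]
eef_rot: [-0.0, 0.951, 0.308, -0.0]
wrist_force: [-0.4, 0.4, -0.4]
opening: 0.427
```

Run:
```python
from h import *
to((*PUT['r'],204.5))
```

```text
t 24.0 tcp [ 493.8 -132.8  320.3] jaw 35.9 tilt 0.05 F [-0.4  0.4 -0.4] open 0.427
  to [ 494.2 -133.4  204.5] shift cm [ 0.    0.09 11.58]
```

move_arm([
  {"gripper":30,"x":0,"y":0,"z":3,"roll":0},
  {"gripper":30,"x":0,"y":0,"z":3.5,"roll":0},
  {"gripper":30,"x":0,"y":0,"z":3,"roll":0},
  {"gripper":30,"x":0,"y":0,"z":1.4,"roll":0},
  {"gripper":30,"x":0,"y":0,"z":0.3,"roll":0},
])

```text
time_s: 24.62
eef_pos: [0.4938, -0.1327, 0.2081]
eef_rot: [-0.001, 0.951, 0.309, -0.0]
wrist_force: [0.7, -0.4, -0.3]
opening: 0.425
```

move_arm([
  {"gripper":30,"x":0,"y":0,"z":0.1,"roll":0},
  {"gripper":30,"x":0,"y":0,"z":0.1,"roll":0},
  {"gripper":30,"x":0,"y":0,"z":0,"roll":0},
  {"gripper":30,"x":0,"y":0,"z":0,"roll":0},
])

```text
time_s: 25.12
eef_pos: [0.4939, -0.1335, 0.2071]
eef_rot: [0.0, 0.951, 0.308, 0.0]
wrist_force: [0.0, -0.3, -0.7]
opening: 0.431
```

move_arm([
  {"gripper":30,"x":0,"y":0,"z":0.1,"roll":0},
  {"gripper":30,"x":0,"y":0,"z":0.1,"roll":0},
  {"gripper":30,"x":0,"y":0,"z":0.05,"roll":0},
  {"gripper":30,"x":0,"y":0,"z":0.05,"roll":0},
  {"gripper":30,"x":0,"y":0,"z":0,"roll":0},
])

```text
time_s: 25.75
eef_pos: [0.4939, -0.1334, 0.2044]
eef_rot: [-0.0, 0.951, 0.308, -0.0]
wrist_force: [-4.2, 2.0, 7.8]
opening: 0.428
```

Contact at 204.4 mm, as predicted. I'll release, rise and go to purple.

move_arm([
  {"gripper":60,"x":0,"y":0,"z":0,"roll":0},
  {"gripper":90,"x":0,"y":0,"z":0,"roll":0},
  {"gripper":90,"x":0,"y":0,"z":0,"roll":0},
  {"gripper":90,"x":0,"y":0,"z":0,"roll":0},
  {"gripper":90,"x":0,"y":0,"z":0,"roll":0},
])

```text
time_s: 26.38
eef_pos: [0.4938, -0.1334, 0.2036]
eef_rot: [-0.0, 0.951, 0.308, -0.0]
wrist_force: [0.2, -0.7, -0.0]
opening: 0.899
```

move_arm([
  {"gripper":90,"x":0,"y":0,"z":-2,"roll":0},
  {"gripper":90,"x":0,"y":0,"z":-3,"roll":0},
  {"gripper":90,"x":0,"y":0,"z":-4,"roll":0},
  {"gripper":90,"x":0,"y":0,"z":-3,"roll":0},
  {"gripper":90,"x":0,"y":0,"z":0,"roll":0},
])

```text
time_s: 27.0
eef_pos: [0.4947, -0.1338, 0.3264]
eef_rot: [0.002, 0.951, 0.308, 0.002]
wrist_force: [0.3, -0.1, -0.3]
opening: 0.898
```

Run:
```python
from h import *
to((*PICK['p'],322))
```

```text
t 27.0 tcp [ 494.7 -133.8  326.4] jaw 35.9 tilt 0.33 F [ 0.3 -0.1 -0.3] open 0.898
  to [642.  125.5 322. ] shift cm [ 27.14 -12.36   0.44]
```

move_arm([
  {"gripper":100,"x":1.4,"y":-0.6,"z":0,"roll":0},
  {"gripper":100,"x":2.7,"y":-1.2,"z":0,"roll":0},
  {"gripper":100,"x":2.7,"y":-1.2,"z":0,"roll":0},
  {"gripper":100,"x":2.7,"y":-1.2,"z":0,"roll":0},
  {"gripper":100,"x":2.7,"y":-1.2,"z":0,"roll":0},
])

```text
time_s: 27.62
eef_pos: [0.561, -0.0162, 0.3216]
eef_rot: [-0.001, 0.951, 0.309, -0.001]
wrist_force: [0.5, -0.4, -1.1]
opening: 0.997
```

move_arm([
  {"gripper":100,"x":2.7,"y":-1.2,"z":0,"roll":0},
  {"gripper":100,"x":2.7,"y":-1.2,"z":0,"roll":0},
  {"gripper":100,"x":2.7,"y":-1.2,"z":0,"roll":0},
  {"gripper":100,"x":2.7,"y":-1.2,"z":0,"roll":0},
  {"gripper":100,"x":2.7,"y":-1.2,"z":0,"roll":0},
])

```text
time_s: 28.25
eef_pos: [0.6349, 0.1117, 0.3212]
eef_rot: [-0.001, 0.951, 0.309, -0.002]
wrist_force: [-0.1, 0.9, 0.2]
opening: 1.003
```

move_arm([
  {"gripper":100,"x":1.5,"y":-1.0,"z":0,"roll":0},
  {"gripper":100,"x":0,"y":0,"z":0,"roll":0},
  {"gripper":100,"x":0,"y":0,"z":0,"roll":0},
])

```text
time_s: 28.62
eef_pos: [0.6409, 0.1262, 0.323]
eef_rot: [-0.0, 0.951, 0.308, -0.001]
wrist_force: [-1.0, -0.5, 0.3]
opening: 0.999
```

Run:
```python
from h import *
to((*PICK['p'],322),(*PICK['p'],205))
c=ctrl.camera("scene"); cv2.imwrite("pics/s7.png",cv2.resize(c["img"][80:320,150:550,::-1],(800,480)))
```

```text
t 28.62 tcp [640.9 126.2 323. ] jaw 35.9 tilt 0.08 F [-1.  -0.5  0.3] open 0.999
  to [642.  125.5 322. ] shift cm [0.05 0.12 0.1 ]
  to [642.  125.5 205. ] shift cm [2.00e-02 1.00e-02 1.17e+01]
```

View pics/s7.png

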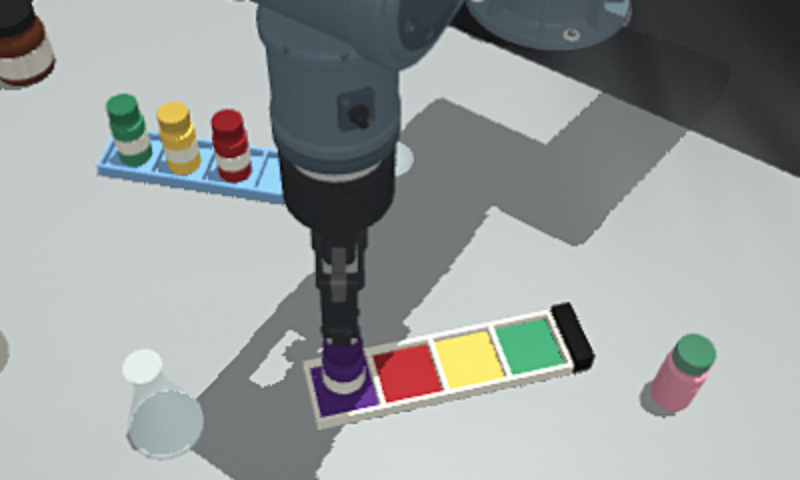

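Three bottles stand upright: green (130,130), yellow (179,138), red (231,146). The gripper is over purple (343,365). I'll pick it.

move_arm([
  {"gripper":100,"x":0,"y":0.1,"z":3,"roll":0},
  {"gripper":100,"x":0,"y":0,"z":3,"roll":0},
  {"gripper":100,"x":0,"y":0,"z":3,"roll":0},
  {"gripper":100,"x":0,"y":0,"z":2.8,"roll":0},
  {"gripper":100,"x":0,"y":0,"z":0,"roll":0},
])

```text
time_s: 29.3
eef_pos: [0.6404, 0.1248, 0.2032]
eef_rot: [-0.001, 0.951, 0.308, -0.003]
wrist_force: [-0.3, -0.0, 0.6]
opening: 1.0
```

move_arm([
  {"gripper":30,"x":0,"y":0,"z":0,"roll":0},
  {"gripper":30,"x":0,"y":0,"z":0,"roll":0},
  {"gripper":30,"x":0,"y":0,"z":0,"roll":0},
  {"gripper":30,"x":0,"y":0,"z":0,"roll":0},
  {"gripper":30,"x":0,"y":0,"z":0,"roll":0},
])

```text
time_s: 29.92
eef_pos: [0.6427, 0.1258, 0.2075]
eef_rot: [0.001, 0.951, 0.308, 0.001]
wrist_force: [-0.8, -0.2, 6.0]
opening: 0.431
```

move_arm([
  {"gripper":30,"x":0,"y":0,"z":0,"roll":0},
  {"gripper":30,"x":0,"y":0,"z":0,"roll":0},
])

```text
time_s: 30.18
eef_pos: [0.6427, 0.1258, 0.2076]
eef_rot: [0.001, 0.951, 0.308, 0.001]
wrist_force: [-0.4, -0.7, 6.4]
opening: 0.428
```

move_arm([
  {"gripper":30,"x":0,"y":0,"z":-1.5,"roll":0},
  {"gripper":30,"x":0,"y":0,"z":-3,"roll":0},
  {"gripper":30,"x":0,"y":0,"z":-4,"roll":0},
  {"gripper":30,"x":0,"y":0,"z":-3,"roll":0},
  {"gripper":30,"x":0,"y":0,"z":0,"roll":0},
])

```text
time_s: 30.8
eef_pos: [0.6429, 0.1259, 0.3247]
eef_rot: [0.001, 0.951, 0.308, 0.003]
wrist_force: [-1.1, 0.2, -1.5]
opening: 0.428
```

Run:
```python
from h import *
to((*PUT['p'],322))
```

```text
t 30.8 tcp [642.9 125.9 324.7] jaw 35.9 tilt 0.37 F [-1.1  0.2 -1.5] open 0.428
  to [470.5 -78.3 322. ] shift cm [-25.94   6.42   0.15]
```

move_arm([
  {"gripper":30,"x":-1.3,"y":0.3,"z":0,"roll":0},
  {"gripper":30,"x":-2.6,"y":0.65,"z":0,"roll":0},
  {"gripper":30,"x":-2.6,"y":0.65,"z":0,"roll":0},
  {"gripper":30,"x":-2.6,"y":0.65,"z":0,"roll":0},
  {"gripper":30,"x":-2.6,"y":0.65,"z":0,"roll":0},
])

```text
time_s: 31.42
eef_pos: [0.5622, 0.0327, 0.3185]
eef_rot: [-0.001, 0.951, 0.308, -0.002]
wrist_force: [-0.1, 0.2, -0.8]
opening: 0.429
```

move_arm([
  {"gripper":30,"x":-2.6,"y":0.65,"z":0,"roll":0},
  {"gripper":30,"x":-2.6,"y":0.65,"z":0,"roll":0},
  {"gripper":30,"x":-2.6,"y":0.65,"z":0,"roll":0},
  {"gripper":30,"x":-2.6,"y":0.65,"z":0,"roll":0},
  {"gripper":30,"x":-2.6,"y":0.65,"z":0,"roll":0},
])

```text
time_s: 32.05
eef_pos: [0.4759, -0.0695, 0.3187]
eef_rot: [-0.001, 0.951, 0.308, -0.002]
wrist_force: [0.4, -0.6, -1.8]
opening: 0.431
```

move_arm([
  {"gripper":30,"x":-1.2,"y":0.3,"z":0,"roll":0},
  {"gripper":30,"x":0,"y":0,"z":0,"roll":0},
  {"gripper":30,"x":0,"y":0,"z":0,"roll":0},
])

```text
time_s: 32.42
eef_pos: [0.4702, -0.0781, 0.3204]
eef_rot: [-0.0, 0.951, 0.308, -0.0]
wrist_force: [0.1, -0.3, -0.7]
opening: 0.431
```

Run:
```python
from h import *
to((*PUT['p'],204.6))
```

```text
t 32.42 tcp [470.2 -78.1 320.4] jaw 35.9 tilt 0.03 F [ 0.1 -0.3 -0.7] open 0.431
  to [470.5 -78.3 204.6] shift cm [1.000e-02 4.000e-02 1.158e+01]
```

move_arm([
  {"gripper":30,"x":0,"y":0,"z":3,"roll":0},
  {"gripper":30,"x":0,"y":0,"z":3.5,"roll":0},
  {"gripper":30,"x":0,"y":0,"z":3,"roll":0},
  {"gripper":30,"x":0,"y":0,"z":1.4,"roll":0},
  {"gripper":30,"x":0,"y":0,"z":0.3,"roll":0},
])

```text
time_s: 33.05
eef_pos: [0.4701, -0.078, 0.2081]
eef_rot: [-0.0, 0.951, 0.309, -0.0]
wrist_force: [0.8, 0.2, -0.8]
opening: 0.43
```

move_arm([
  {"gripper":30,"x":0,"y":0,"z":0.1,"roll":0},
  {"gripper":30,"x":0,"y":0,"z":0.1,"roll":0},
  {"gripper":30,"x":0,"y":0,"z":0,"roll":0},
  {"gripper":30,"x":0,"y":0,"z":0,"roll":0},
])

```text
time_s: 33.55
eef_pos: [0.4702, -0.0785, 0.2071]
eef_rot: [0.0, 0.951, 0.308, 0.0]
wrist_force: [-0.0, -0.1, -0.9]
opening: 0.427
```

move_arm([
  {"gripper":30,"x":0,"y":0,"z":0.1,"roll":0},
  {"gripper":30,"x":0,"y":0,"z":0.1,"roll":0},
  {"gripper":30,"x":0,"y":0,"z":0.05,"roll":0},
  {"gripper":30,"x":0,"y":0,"z":0.05,"roll":0},
  {"gripper":30,"x":0,"y":0,"z":0,"roll":0},
])

```text
time_s: 34.17
eef_pos: [0.4701, -0.0784, 0.2045]
eef_rot: [-0.0, 0.951, 0.308, -0.0]
wrist_force: [-4.4, 0.7, 9.9]
opening: 0.43
```

Contact at 204.5 mm. I'll release, rise and pull back from the rack so the final check has a clear view.

move_arm([
  {"gripper":60,"x":0,"y":0,"z":0,"roll":0},
  {"gripper":90,"x":0,"y":0,"z":0,"roll":0},
  {"gripper":90,"x":0,"y":0,"z":0,"roll":0},
  {"gripper":90,"x":0,"y":0,"z":0,"roll":0},
  {"gripper":90,"x":0,"y":0,"z":0,"roll":0},
])

```text
time_s: 34.8
eef_pos: [0.47, -0.0784, 0.2037]
eef_rot: [-0.0, 0.951, 0.308, -0.0]
wrist_force: [-0.1, -0.5, 0.6]
opening: 0.902
```

move_arm([
  {"gripper":90,"x":0,"y":0,"z":-2,"roll":0},
  {"gripper":90,"x":0,"y":0,"z":-3,"roll":0},
  {"gripper":90,"x":0,"y":0,"z":-4,"roll":0},
  {"gripper":90,"x":0,"y":0,"z":-5,"roll":0},
  {"gripper":90,"x":0,"y":0,"z":-2,"roll":0},
])

```text
time_s: 35.42
eef_pos: [0.4707, -0.0786, 0.367]
eef_rot: [0.002, 0.951, 0.308, 0.002]
wrist_force: [0.5, -0.6, -0.4]
opening: 0.9
```

move_arm([
  {"gripper":90,"x":2,"y":-4,"z":0,"roll":0},
  {"gripper":90,"x":2,"y":-5,"z":0,"roll":0},
  {"gripper":90,"x":2,"y":-5,"z":0,"roll":0},
  {"gripper":90,"x":2,"y":-5,"z":0,"roll":0},
  {"gripper":90,"x":2,"y":-5,"z":0,"roll":0},
])

```text
time_s: 36.05
eef_pos: [0.4095, 0.1762, 0.3639]
eef_rot: [0.0, 0.951, 0.308, 0.0]
wrist_force: [0.5, -0.2, 0.2]
opening: 0.898
```

move_arm([
  {"gripper":90,"x":1,"y":-3,"z":0,"roll":0},
  {"gripper":90,"x":0,"y":0,"z":0,"roll":0},
  {"gripper":90,"x":0,"y":0,"z":0,"roll":0},
  {"gripper":90,"x":0,"y":0,"z":0,"roll":0},
])

```text
time_s: 36.55
eef_pos: [0.4011, 0.2039, 0.3637]
eef_rot: [0.0, 0.952, 0.308, -0.0]
wrist_force: [0.2, 0.1, -0.3]
opening: 0.897
```

Run:
```python
from h import *
to()
a=[]
for n,(u,v) in(("scene",(265,150)),("top",(420,215))):
    c=ctrl.camera(n); a.append(cv2.resize(c["img"][v-75:v+75,u-100:u+100,::-1],(400,300))); np.savez(n+"9.npz",**c)
cv2.imwrite("pics/s8.png",np.hstack(a))
```

```text
t 36.55 tcp [401.1 203.9 363.7] jaw 35.8 tilt 0.02 F [ 0.2  0.1 -0.3] open 0.897
```

View pics/s8.png

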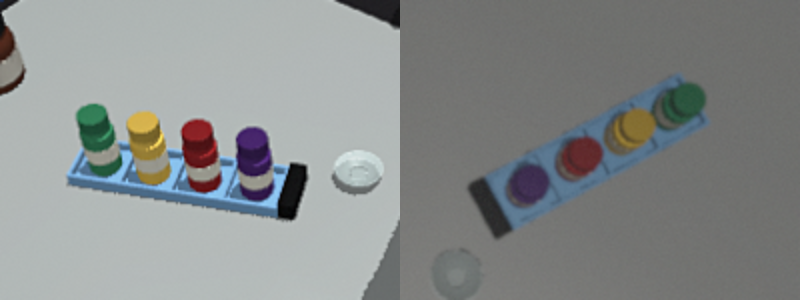

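All four bottles stand upright in separate blue pockets. From the black block outward (scene crop) they are purple (255,165), red (201,155), yellow (149,148) and green (98,140). The gripper is clear and the wrist force is zero, so I'm handing in.

```bash
python3 -c "
from bench import ctrl
print(ctrl.hand_in())"
```

```text
the job is handed in; nothing more can be done
None
```

All four bottles are in the blue archive rack in reverse order, and I handed the job in at about 36.6 s. Counting from the blue rack's black block outward, they stand purple, red, yellow, green. In the white rack, green was nearest the block.

- **Set-down:** I lowered each bottle in 0.5–1 mm steps until the wrist force rose to 5–10 N. Contact came within 0.2 mm of the height predicted from each grasp. I then opened the gripper and rose straight up.
- **Last check:** pictures from both cameras show all four bottles upright, one to a pocket, with the gripper well clear and the wrist force near zero. The pink look-alike was not touched.
- **Disagreements:** the two cameras differed by about 2–5 mm on positions, which the pockets' 9 mm clearance covers. My first move call was refused because its rows left out fields; it cost no robot time.

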